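# Park, breaker test, load and restart the burn-in bench

## Task

Change over the bench for a new burn-in run, in this order: park the range lever (from the run slot back to neutral, across, and fully back in the left-hand slot, red mark), then prove the breaker by pressing its yellow test button so that the blue bail drops, and lift the bail until it latches up again. Next load every converter module from the green mat into the black tray, each flat on the tray floor, right side up and not stacked, handling their fragile cases with a gentle grip. Last, move the range lever back to neutral, across, and fully forward in the right-hand slot (green mark), leaving everything else on the bench where it is.

Things in the scene. Friction and masses are not known exactly. Their poses are not given: they have to be found in the camera images.
- breaker: white trip-breaker box 140 x 120 x 66 mm (x, y, z), fixed on the bench; origin at the centre of its underside, x points from its front (the bail side, turned to the robot) to its rear, z up. It carries the bail and the test button. Nothing on its top is higher than 92 mm but the button (82 mm) and the bail.
- bail_grip (a point): centre of the blue grip bar of the bail (the drop lever), a round bar 14 mm thick and 80 mm long, parallel to the breaker's y; two thin steel side arms at its ends (8 mm thick, 84 mm apart) run back to the hinge, with nothing between them. The hinge axis is parallel to the breaker's y and lies at x = -45 mm, z = 80 mm in the breaker's frame; the bar runs on a circle of 90 mm radius about it. The bar is free to be pinched from above, fingers in front of it and behind it.
- bail (a joint): angle of the bail, rad: 0 = dropped (level, the bar towards the robot, 80 mm above the bench), growing as it is lifted; the bar is at x = -45 - 90 cos(angle) mm, z = 80 + 90 sin(angle) mm in the breaker's frame. The inner catch holds it at about 1.2 (up); end stop at 1.36. It falls by its own weight (90 g) when the catch is freed. To latch it, lift it past 1.25 and let go: it then rests at about 1.2; left lower it falls again.
- test_top (a point): centre of the top face of the round yellow test button, 30 mm across, on the breaker's top at x = +35 mm; 82 mm above the bench when out. It is pressed straight down.
- test_button (a joint): how far the test button is pressed, m: 0 = out, 0.009 = fully down; springy, 1.1 N to start, about 3.1 N at the bottom. The catch frees the bail at about 0.006; the button comes back when let go.
- range_box: grey range selector box 150 x 130 x 74 mm (x, y, z), fixed on the bench, with an aluminium H gate on its top (82 mm); origin at the centre of its underside, x = its forward direction (away from the robot), y = its left, z up. Two slots along x (left and right) are joined by one neutral slot across, in the middle. A red patch marks the rear end of the left slot (parked), a green patch the forward end of the right slot (run). The lever starts in run.
- range_knob (a point): centre of the red ball knob, 32 mm across, on top of the selector's thin steel stem (10 mm). The stem turns about a point at x = y = 0, z = 8 mm in the range box's frame; the ball's centre is 155 mm from that point, at x = 155 sin(fore), y = 155 cos(fore) sin(cross), z = 8 + 155 cos(fore) cos(cross) mm. Can be pinched from above; moving it takes about 1 N and it stays where it is left.
- range_fore (a joint): fore-and-aft angle of the selector lever, rad: -0.35 = fully back, 0 = in the neutral slot, +0.35 = fully forward. It can leave the neutral slot only when range_cross is near +0.25 or -0.25 (play about 0.06).
- range_cross (a joint): sideways angle of the selector lever, rad: +0.25 = left slot, -0.25 = right slot. It can change only when range_fore is near 0 (play about 0.06).
- tray: black open tray, fixed on the bench, 220 x 220 mm outside, walls 5 mm thick and 18 mm high, inner floor 5 mm above the bench; origin at the centre of its underside. Room for four modules in two rows of two.
- mat: green cutting mat, fixed, 270 x 250 mm (x, y), 2 mm thick; origin at the centre of its underside. The modules start on it.
- module1_mid (a point): centre (half-way up) of the blue converter module: a closed case 80 x 50 x 42 mm (x, y, z; z up) with a clear-grey lid, about 150 g. Fragile: fails if the gripper's fingers press on it with over 40 N in all (both fingers added); 10 N of grip is plenty. May be absent (None).
- module2_mid (a point): centre (half-way up) of the orange converter module: a closed case 80 x 50 x 42 mm (x, y, z; z up) with a clear-grey lid, about 150 g. Fragile: fails if the gripper's fingers press on it with over 40 N in all (both fingers added); 10 N of grip is plenty. May be absent (None).
- module3_mid (a point): centre (half-way up) of the grey converter module: a closed case 80 x 50 x 42 mm (x, y, z; z up) with a clear-grey lid, about 150 g. Fragile: fails if the gripper's fingers press on it with over 40 N in all (both fingers added); 10 N of grip is plenty. May be absent (None).
- module4_mid (a point): centre (half-way up) of the green converter module: a closed case 80 x 50 x 42 mm (x, y, z; z up) with a clear-grey lid, about 150 g. Fragile: fails if the gripper's fingers press on it with over 40 N in all (both fingers added); 10 N of grip is plenty. May be absent (None).
- spool_mid (a point): bystander to leave alone: blue wire spool, 60 mm across, 40 mm high, standing; centre
- tape_mid (a point): bystander to leave alone: yellow tape roll, 90 mm across, 24 mm high, lying flat; centre
- driver_grip (a point): bystander to leave alone: screwdriver 150 mm long, lying; middle of its handle
There are look-alikes about, which are no part of the job. What is shaped like the range_box but pink is not meant.

How it is judged:
By the outcome, as a careful person would: the job done as asked, in the order asked, and still so for the second after the job is handed in, with the robot touching nothing.
Of module1, module2, module3, module4 only 2 to 4 are there at a start; the rules pass over those that are not, and their reading is None.
At some moment in a run one of module1, module2, module3, module4 may be knocked a few centimetres aside while the robot is not near it.
Once in a run the grip may slacken for a moment while it holds something.
It also fails if it takes over 210 s, if anything falls off the work surface, if the arm or the gripper's body presses on something with over 40 N, if the wrist force passes 120 N, or if a joint passes its speed limit or range.

## Robot

A 6-joint arm with a two-finger parallel gripper is mounted at the origin on the work surface. World frame = base frame: x ahead of the robot, y to its left, z up, the work surface at z = 0. Lengths are in m, angles in rad, forces in N, time in s.
With the tool pointing down it reaches from about 0.35 to 0.775 m from the base axis. Payload 5.5 kg.
Tool frame: the origin (TCP) lies between the finger pads; the fingertips stand 11 mm ahead of it and the grasp point (between the pads) lies 8 mm behind it (tips_ahead is the distance from the TCP to the fingertips, in m); z points along the fingers, y is the line along which they close (so a half turn about z gives the same grasp; the last joint's range is limited). The gripper opens to 85 mm and grips with 20 to 120 N. Pads are 22 mm wide; open, the fingers measure 114 mm over their backs; the gripper's body (76 mm by 85 mm) begins 54 mm behind the grasp point. The pads swing forward as they close: fully open they stand 13 mm farther back than shut.
Start: joints at [-1.327, 0.313, 0.046, 1.304, 0, 1.431], TCP at [0.215, -0.533, 0.242] pointing down, gripper open.
Joint ranges: [-2.76, 2.76], [-0.86, 1.69], [-1.03, 1.26], [-2.2, 2.34], [-1.47, 1.5], [-3.14, 3.14]. Speed limits (rad/s): [2.57, 2.57, 3.14, 3.14, 3.14, 3.14].

## Interface

Orientations are given as a unit quaternion [w, x, y, z].
In Python, from workcell import * gives the robot as it stands. The module is installed in compiled form; this text tells all that it offers.
- The arm moves only by the tool jog_arm, never from a script. Its argument "moves" is a list of rows, each an object with "fingers": the closure, from 0 (fully open) to 1 (shut); "slide": the shift along the tool's x, y, z in mm, a list of three; "angular": the turn, a rotation vector about the tool's x, y, z in degrees, a list of three. A call has 1 to 10 rows; each row is the pose to reach, as a shift and turn from the pose commanded when the call began, along the tool's axes at that moment; what a row does not reach only later rows make up. A row lasts 1/12 s, in which the tool goes at most 41.7 mm and 7.16 degrees, less where a joint would pass 70% of its speed; a pose out of reach is approached as far as the arm can. A call with a gripper value outside its range is refused whole. The fingers move at their own pace and stop on an object; "squeeze" is the grip in N (left out, the last holds). Time passes only in rows, so rows that repeat a pose let the fingers close. It gives the time, the measured TCP pose, the force, the opening and the grip force at its end, in the units of the state.
- get_state(): the state, without advancing time (a new reading comes with each control period).
- read_camera(name): name is "side" or "top" or "wrist"; returns a dict with "color" (480x640x3 uint8, red, green, blue), "fovy" (degrees; the focal length in pixels is half the picture's height over the tangent of half this angle, whatever the lens; pixels are square), "cx", "cy" (the principal point, pixels), "D" ([k1, k2, p1, p2, k3] as OpenCV has them; the pictures are not rectified), "world_from_camera" (4x4, takes a point from camera to world coordinates); the wrist camera has in their place "tool_from_camera" (4x4, takes a point from camera to tool coordinates, whose origin is the TCP and whose axes are the flange's). Camera axes: x right, y down, z forward; pixel columns grow to the right and rows downward; lengths in m; the calibration is good to about 2 mm. A picture is of the moment at which its call begins: read the wrist's pose just before it. There is no depth.
- hand_in(): hands the job in; it is judged then, once.
Trained networks look in a picture, given as the dict that the camera call returned (one of the last four; its "shot" number tells which), for a name from the list of things; names that differ only in an ending like _2 or _b are one class to them, and where a whole thing is asked for, a point or a joint stands for the part that bears it (a point fixed in the world has none). Each returns a list of dicts, best first, with "p" (0 to 1); they miss things now and then, are a little off and sometimes report something else, mostly with a low value. They report only what shows in the picture. A call takes as long as a camera call. They do not tell look-alikes from the thing itself.
- look_for(target, picture): "point" ([column, row] in pixels, amid what is visible of it).
- tip_of(target, picture): "point" ([column, row] in pixels: a listed point, or the origin of a listed thing).
The state is a dict: "clock": time; "joint_pos": joint angles; "qvel": joint speeds; "tau": joint torques, N m; "tcp_pos": TCP position; "orientation": TCP orientation; "wrist_force": force on the tool from outside, world axes, zero at the start; "ft_torque": the same for the moment, N m; "finger_gap": finger opening in m; "grip_force": force on a finger pad.
Only numpy, scipy, OpenCV 4.12 (cv2) and the standard library are available. Lean on these libraries where they do the work, as an engineer would, in place of code of your own. Each camera call takes 0.05 s, during which the arm holds its last target. There are 200 camera calls.

## Working session

There is one attempt and no reset: what is moved stays moved. The work goes in short steps, Python scripts to look and compute and a tool call to move; the robot and the scene stay as the last step left them, time stands still between calls to the robot, and variables do not carry over. Pictures are saved under pics/ and viewed, at most 14 in all, crops included, and the job is handed in when it is done.

Besides the shell and the picture viewer there is one more tool, called as name([rows], argument=value, ...), one row to a line, values as JSON. jog_arm: Moves the arm, as the interface text tells. Its arguments: {"type":"object","properties":{"moves":{"type":"array","items":{"type":"object","properties":{"fingers":{"type":"number"},"slide":{"type":"array","items":{"type":"number"}},"angular":{"type":"array","items":{"type":"number"}}}}},"squeeze":{"type":"number"}},"required":["moves"]}

```bash
mkdir -p pics
cat > h.py <<'E'
from workcell import *
import numpy as np, cv2
from scipy.spatial.transform import Rotation as R
def K(p):
    f=240/np.tan(np.radians(p["fovy"])/2); return np.array([[f,0,p["cx"]],[0,f,p["cy"]],[0,0,1]])
def wfc(p,s=None):
    if "world_from_camera" in p: return np.array(p["world_from_camera"])
    T=np.eye(4); q=s["orientation"]; T[:3,:3]=R.from_quat([q[1],q[2],q[3],q[0]]).as_matrix(); T[:3,3]=s["tcp_pos"]
    return T@np.array(p["tool_from_camera"])
def ray(p,px,s=None):
    u=cv2.undistortPoints(np.array([[px]],float),K(p),np.array(p["D"],float))[0,0]
    T=wfc(p,s); d=T[:3,:3]@np.array([u[0],u[1],1]); return T[:3,3],d/np.linalg.norm(d)
def atz(p,px,z,s=None):
    o,d=ray(p,px,s); return o+d*(z-o[2])/d[2]
def tri(a,b):
    A=np.zeros((3,3));y=np.zeros(3)
    for o,d in (a,b):
        M=np.eye(3)-np.outer(d,d);A+=M;y+=M@o
    x=np.linalg.solve(A,y); return x,[np.linalg.norm(np.cross(x-o,d)) for o,d in (a,b)]
def proj(p,X,s=None):
    T=np.linalg.inv(wfc(p,s)); r=cv2.Rodrigues(T[:3,:3])[0]
    return cv2.projectPoints(np.array(X,float).reshape(-1,1,3),r,T[:3,3],K(p),np.array(p["D"],float))[0][:,0]
def shot(n,f=None):
    s=get_state(); p=read_camera(n)
    if f: cv2.imwrite(f"pics/{f}.png",p["color"][:,:,::-1])
    return p,s
def totool(s,d):  # world vector -> tool mm
    q=s["orientation"]; return np.round(R.from_quat([q[1],q[2],q[3],q[0]]).inv().apply(d)*1000,1)
E
cat > a.py <<'E'
from h import *
np.set_printoptions(precision=3,suppress=True)
s=get_state(); print(s)
N="breaker bail_grip test_top range_box range_knob tray mat module1_mid module2_mid module3_mid module4_mid spool_mid tape_mid driver_grip".split()
for c in ("top","side"):
    p,_=shot(c,c+"0"); print(c,p["world_from_camera"],p["fovy"])
    for n in N: print(n,[(np.round(d["point"],1).tolist(),round(d["p"],2)) for d in tip_of(n,p)[:3]])
E
python3 a.py
```

```text
{'clock': 0.0, 'joint_pos': array([-1.327,  0.314,  0.045,  1.304,  0.   ,  1.431]), 'qvel': array([ 0.001,  0.   ,  0.002, -0.001, -0.002, -0.001]), 'tau': array([  0.001, -48.063,  29.853,   0.02 ,  -0.   ,   0.   ]), 'tcp_pos': array([ 0.215, -0.533,  0.241]), 'orientation': array([-0.001,  0.982,  0.191, -0.   ]), 'wrist_force': array([-0.22 ,  0.366, -0.267]), 'ft_torque': array([0.017, 0.014, 0.034]), 'grip_force': 0.0, 'finger_gap': 0.08526665831475211}
top [[ 0.02  -0.996  0.082  0.341]
 [-1.    -0.021 -0.014  0.036]
 [ 0.016 -0.081 -0.997  1.283]
 [ 0.     0.     0.     1.   ]] 51.79177107994904
breaker [([164.8, 226.7], 0.97), ([308.8, 268.3], 0.41)]
bail_grip [([172.5, 227.0], 0.83)]
test_top [([144.0, 214.0], 0.46)]
range_box [([475.1, 225.6], 0.81), ([478.2, 324.8], 0.68)]
range_knob [([496.9, 332.3], 0.65), ([522.9, 216.8], 0.6), ([373.0, 186.4], 0.5)]
tray [([372.3, 185.9], 0.79), ([520.6, 215.1], 0.53)]
mat [([272.1, 189.6], 0.9), ([297.3, 163.7], 0.37)]
module1_mid [([297.9, 166.4], 0.7)]
module2_mid [([297.5, 164.0], 0.67)]
module3_mid [([296.8, 163.6], 0.62), ([242
[... 218 characters left out ...]
 258.4], 0.69)]
side [[-0.708 -0.532  0.464 -0.191]
 [-0.706  0.523 -0.478  0.681]
 [ 0.012 -0.666 -0.746  1.158]
 [ 0.     0.     0.     1.   ]] 46.02508959920056
breaker [([188.6, 357.0], 0.91), ([336.8, 285.9], 0.66)]
bail_grip [([211.7, 310.2], 0.64)]
test_top [([165.1, 346.6], 0.49)]
range_box [([480.6, 233.9], 0.66)]
range_knob [([495.9, 187.9], 0.76), ([337.0, 283.2], 0.42)]
tray [([324.0, 212.4], 0.88)]
mat [([257.4, 265.0], 0.61)]
module1_mid []
module2_mid [([258.2, 236.3], 0.85)]
module3_mid [([246.8, 292.9], 0.85), ([337.9, 286.4], 0.37)]
module4_mid [([287.7, 257.5], 0.6), ([304.6, 320.5], 0.25)]
spool_mid [([337.6, 285.8], 0.72)]
tape_mid [([305.6, 322.8], 0.91)]
driver_grip []
```

View pics/top0.png

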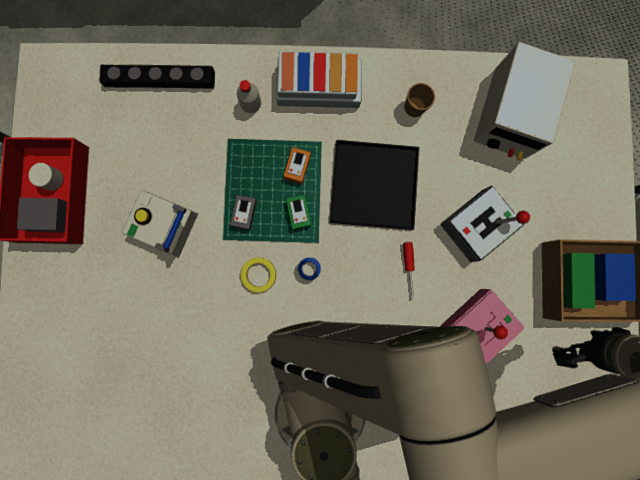

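View pics/side0.png

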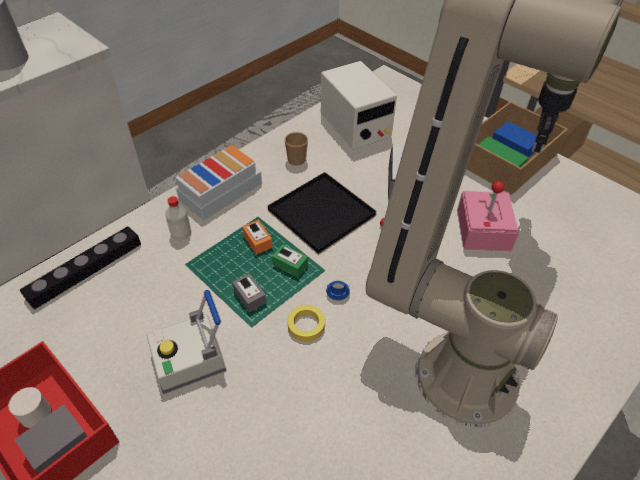

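The top picture shows two lever boxes: grey/white at (480,224) with its knob at (523,217) by the green patch, and pink at (487,325). The grey one fits because pink is excluded. The modules on the mat are orange (297,165), grey (243,211) and green (298,212); there is no blue one. The breaker is at (160,222) with its bail up. The coloured blocks in the bins are not on the mat.

Run:
```python
from h import *
i=cv2.imread("pics/top0.png")
a=[cv2.resize(i[y:y+100,x:x+100],(400,400),interpolation=cv2.INTER_CUBIC) for x,y in ((435,170),(110,175))]
cv2.imwrite("pics/crop1.png",np.hstack(a))
b=[cv2.resize(i[y:y+110,x:x+110],(440,440),interpolation=cv2.INTER_CUBIC) for x,y in ((220,135),)]
cv2.imwrite("pics/crop2.png",np.hstack(b))
```

```text
(no output)
```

View pics/crop1.png

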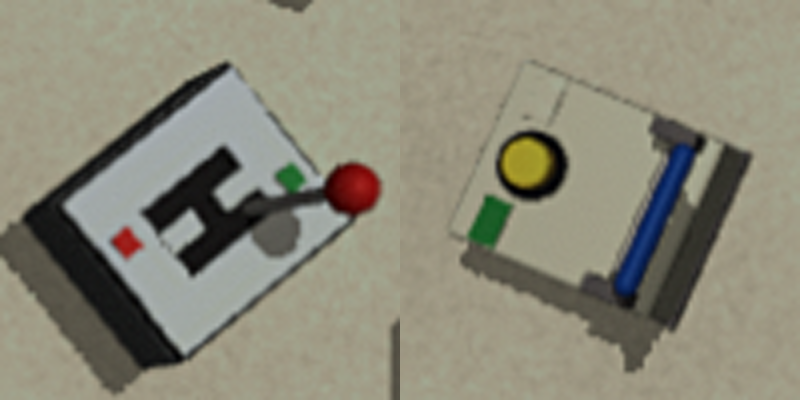

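View pics/crop2.png

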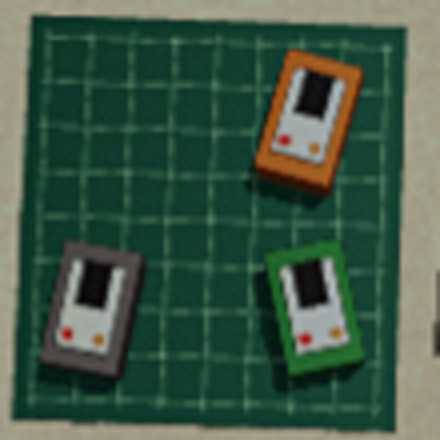

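The left crop shows the grey box with a white top plate, the red patch at (467,230) and the green one at (507,214); its knob (523,217) sits at the run end, so it is the right box. The right crop shows the breaker with its button at (143,216) and the raised bail running from (171,248) to (181,212). The module crop shows all three upright, with their long axes roughly along world x.

```bash
cat > b.py <<'E'
from h import *
np.set_printoptions(precision=4,suppress=True)
p=read_camera("top")
def quad(pts,ox,oy,z): return np.array([atz(p,(ox+x/4,oy+y/4),z) for x,y in pts])
def ang(v): return round(np.degrees(np.arctan2(v[1],v[0])),1)
# order: rear-left? just list: A,B,C,D around, AB = along x forward
q=quad([(62,205),(230,65),(350,215),(183,357)],435,170,.078)
print("rbox",q.mean(0),ang(q[1]-q[0]+q[2]-q[3]),[np.linalg.norm(q[i]-q[i-1]).round(3) for i in range(4)])
print(" knob",atz(p,(435+352/4,170+188/4),.149)); print(" red",atz(p,(435+127/4,170+242/4),.082),"green",atz(p,(435+290/4,170+178/4),.082))
q=quad([(352,328),(272+0-222+0,235),(125,60),(350,152)],110,175,.066)
q=quad([(272,328),(50,235),(125,60),(350,152)],110,175,.066)
print("brk",q.mean(0),ang(q[1]-q[0]+q[2]-q[3]),[np.linalg.norm(q[i]-q[i-1]).round(3) for i in range(4)])
print(" button",atz(p,(110+128/4,175+163/4),.082)); print(" bar ends",atz(p,(110+287/4,175+145/4),.165),atz(p,(110+225/4,175+290/4),.165))
for n,c in dict(orange=[(256,165),(290,50),(362,68),(328,185)],grey=[(40,362),(68,242),(145,255),(120,378)],green=[(295,375),(265,252),(337,240),(365,362)]).items():
    q=quad(c,220,135,.044); print(n,q.mean(0),ang(q[1]-q[0]+q[2]-q[3]),[np.linalg.norm(q[i]-q[i-1]).round(3) for i in range(4)])
q=np.array([atz(p,c,.018) for c in [(330,226),(336,141),(418,147),(413,229)]]); print("tray",q.mean(0),ang(q[1]-q[0]+q[2]-q[3]),[np.linalg.norm(q[i]-q[i-1]).round(3) for i in range(4)])
E
python3 b.py
```

```text
rbox [ 0.4897 -0.4054  0.078 ] -49.7 [np.float64(0.12), np.float64(0.14), np.float64(0.12), np.float64(0.14)]
 knob [ 0.496  -0.4669  0.149 ]
 red [ 0.4681 -0.3535  0.082 ] green [ 0.5104 -0.457   0.082 ]
brk [0.4712 0.4064 0.066 ] 69.0 [np.float64(0.119), np.float64(0.151), np.float64(0.118), np.float64(0.154)]
 button [0.4872 0.4462 0.082 ]
 bar ends [0.4893 0.3269 0.165 ] [0.4057 0.3587 0.165 ]
orange [0.6325 0.0692 0.044 ] -14.7 [np.float64(0.048), np.float64(0.078), np.float64(0.048), np.float64(0.079)]
grey [0.506  0.2024 0.044 ] -10.4 [np.float64(0.052), np.float64(0.078), np.float64(0.05), np.float64(0.08)]
green [0.5103 0.0622 0.044 ] 14.5 [np.float64(0.045), np.float64(0.081), np.float64(0.046), np.float64(0.08)]
tray [ 0.5875 -0.1319  0.018 ] -3.2 [np.float64(0.215), np.float64(0.225), np.float64(0.216), np.float64(0.217)]
```

jog_arm([
  {"slide":[285,45,0],"angular":[0,0,-18],"fingers":0.2},
  {"slide":[285,45,0],"angular":[0,0,-18],"fingers":0.2},
  {"slide":[285,45,0],"angular":[0,0,-18],"fingers":0.2},
  {"slide":[285,45,0],"angular":[0,0,-18],"fingers":0.2},
  {"slide":[285,45,0],"angular":[0,0,-18],"fingers":0.2},
  {"slide":[285,45,0],"angular":[0,0,-18],"fingers":0.2},
  {"slide":[285,45,0],"angular":[0,0,-18],"fingers":0.2},
  {"slide":[285,45,0],"angular":[0,0,-18],"fingers":0.2},
  {"slide":[285,45,0],"angular":[0,0,-18],"fingers":0.2},
  {"slide":[285,45,0],"angular":[0,0,-18],"fingers":0.2},
])

```text
clock: 2.38
tcp_pos: [0.4964, -0.468, 0.2418]
orientation: [-0.0, 0.94, 0.342, -0.0]
wrist_force: [-0.1, -0.3, 0.5]
finger_gap: 0.0688
grip_force: 0.0
```

```bash
cat >> h.py <<'E'
def T0(s):
    q=s["orientation"]; M=R.from_quat([q[1],q[2],q[3],q[0]]).as_matrix(); return np.round(np.degrees(np.arctan2(M[1,0],M[0,0])),2)
E
python3 - <<'E'
from h import *
p,s=shot("wrist","w1"); print(s["tcp_pos"],T0(s),s["finger_gap"],s["joint_pos"].round(2), np.round(p["tool_from_camera"],3).tolist(),p["fovy"])
for d in tip_of("range_knob",p)[:3]: print(d["point"],d["p"],atz(p,d["point"],.149,s))
print(proj(p,[[.496,-.468,.149]],s))
E
```

```text
[ 0.4963751  -0.46795461  0.24184298] 40.03 0.06884500657454182 [-0.87  0.54  0.38  1.42 -0.    1.57] [[-0.0, -0.95, -0.312, 0.079], [1.0, -0.0, 0.001, 0.0], [-0.001, -0.312, 0.95, -0.132], [0.0, 0.0, 0.0, 1.0]] 70.72668718292452
[317.0, 242.9] 0.84 [ 0.49706796 -0.46311827  0.149     ]
[56.5, 434.0] 0.58 [ 0.20525857 -0.39931825  0.149     ]
[[321.35741191 248.22304573]]
```

View pics/w1.png

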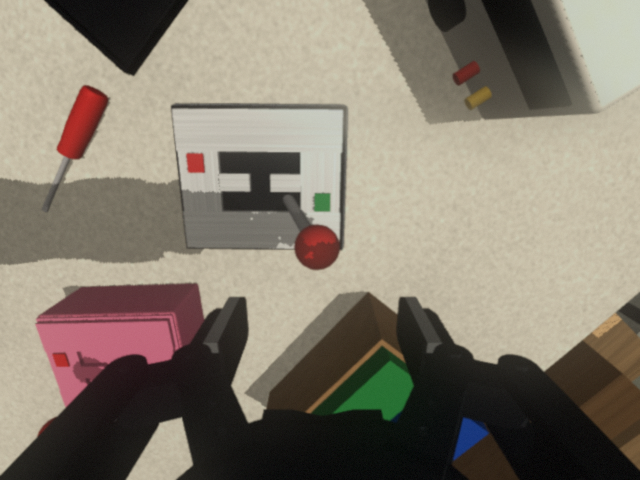

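The wrist picture shows the knob at (317,245) over the grey box, with the pink box at lower left, well clear of it. I'll descend and pinch.

jog_arm([
  {"slide":[3,-2,40],"fingers":0.2},
  {"slide":[3,-2,80],"fingers":0.2},
  {"slide":[3,-2,103],"fingers":0.2},
  {"slide":[3,-2,103],"fingers":0.2},
  {"slide":[3,-2,103],"fingers":1},
  {"slide":[3,-2,103],"fingers":1},
  {"slide":[3,-2,103],"fingers":1},
  {"slide":[3,-2,103],"fingers":1},
  {"slide":[3,-2,103],"fingers":1},
  {"slide":[3,-2,103],"fingers":1},
], squeeze=30)

```text
schema error: expected keys fingers, slide, angular
```

jog_arm([
  {"slide":[3,-2,40],"angular":[0,0,0],"fingers":0.2},
  {"slide":[3,-2,80],"angular":[0,0,0],"fingers":0.2},
  {"slide":[3,-2,103],"angular":[0,0,0],"fingers":0.2},
  {"slide":[3,-2,103],"angular":[0,0,0],"fingers":0.2},
  {"slide":[3,-2,103],"angular":[0,0,0],"fingers":1},
  {"slide":[3,-2,103],"angular":[0,0,0],"fingers":1},
  {"slide":[3,-2,103],"angular":[0,0,0],"fingers":1},
  {"slide":[3,-2,103],"angular":[0,0,0],"fingers":1},
  {"slide":[3,-2,103],"angular":[0,0,0],"fingers":1},
  {"slide":[3,-2,103],"angular":[0,0,0],"fingers":1},
], squeeze=30)

```text
clock: 3.32
tcp_pos: [0.4981, -0.4665, 0.1424]
orientation: [0.003, 0.94, 0.342, 0.0]
wrist_force: [-3.2, -1.2, 6.2]
finger_gap: 0.03
grip_force: 29.5
```

jog_arm([
  {"slide":[-1,-18,-5],"angular":[0,0,0],"fingers":1},
  {"slide":[-2,-36,-8],"angular":[0,0,0],"fingers":1},
  {"slide":[-2,-53,-9],"angular":[0,0,0],"fingers":1},
  {"slide":[-2,-53,-9],"angular":[0,0,0],"fingers":1},
  {"slide":[-2,-53,-9],"angular":[0,0,0],"fingers":1},
  {"slide":[17,-53,-12],"angular":[0,0,0],"fingers":1},
  {"slide":[36,-53,-14],"angular":[0,0,0],"fingers":1},
  {"slide":[55,-53,-12],"angular":[0,0,0],"fingers":1},
  {"slide":[74,-53,-9],"angular":[0,0,0],"fingers":1},
  {"slide":[74,-53,-9],"angular":[0,0,0],"fingers":1},
])

```text
clock: 4.15
tcp_pos: [0.5223, -0.3764, 0.1499]
orientation: [0.002, 0.939, 0.343, 0.0]
wrist_force: [1.9, 0.6, 3.3]
finger_gap: 0.0304
grip_force: 32.2
```

jog_arm([
  {"slide":[1,0,0],"angular":[0,0,0],"fingers":1},
  {"slide":[0,-18,2],"angular":[0,0,0],"fingers":1},
  {"slide":[-1,-36,5],"angular":[0,0,0],"fingers":1},
  {"slide":[-2,-54,9],"angular":[0,0,0],"fingers":1},
  {"slide":[-2,-56,9],"angular":[0,0,0],"fingers":1},
  {"slide":[-2,-56,9],"angular":[0,0,0],"fingers":1},
])

```text
clock: 4.65
tcp_pos: [0.4837, -0.3359, 0.1406]
orientation: [0.002, 0.94, 0.342, 0.001]
wrist_force: [2.2, -0.5, 2.5]
finger_gap: 0.0301
grip_force: 31.9
```

Run:
```python
from h import *
p,s=shot("wrist","w2"); print(s["tcp_pos"],s["wrist_force"])
o=np.array([.4897,-.4045]);y=np.radians(-49.85);d=s["tcp_pos"][:2]-o
print("box frame",np.cos(y)*d[0]+np.sin(y)*d[1],-np.sin(y)*d[0]+np.cos(y)*d[1])
```

```text
[ 0.48370321 -0.33592419  0.14064033] [ 2.1611243  -0.49424746  2.53206259]
box frame -0.056283213007729364 0.03963335265998271
```

jog_arm([
  {"slide":[0,-5,1],"angular":[0,0,0],"fingers":1},
  {"slide":[0,-5,1],"angular":[0,0,0],"fingers":1},
  {"slide":[0,-5,1],"angular":[0,0,0],"fingers":1},
])

```text
clock: 4.95
tcp_pos: [0.4823, -0.3345, 0.14]
orientation: [0.004, 0.94, 0.342, 0.002]
wrist_force: [6.9, -6.2, 2.3]
finger_gap: 0.0299
grip_force: 32.0
```

jog_arm([
  {"slide":[0,4,0],"angular":[0,0,0],"fingers":0.2},
  {"slide":[0,4,0],"angular":[0,0,0],"fingers":0.2},
  {"slide":[0,4,0],"angular":[0,0,0],"fingers":0.2},
  {"slide":[0,4,0],"angular":[0,0,0],"fingers":0.2},
  {"slide":[0,4,-40],"angular":[0,0,0],"fingers":0.2},
  {"slide":[0,4,-80],"angular":[0,0,0],"fingers":0.2},
  {"slide":[0,4,-120],"angular":[0,0,0],"fingers":0.2},
  {"slide":[0,4,-120],"angular":[0,0,0],"fingers":0.2},
])

```text
clock: 5.62
tcp_pos: [0.4838, -0.3358, 0.2665]
orientation: [0.005, 0.94, 0.342, 0.002]
wrist_force: [1.1, 0.1, 0.8]
finger_gap: 0.0688
grip_force: 0.0
```

Run:
```python
from h import *
p,s=shot("wrist","w3"); print(s["tcp_pos"],T0(s),s["joint_pos"].round(2))
o=np.array([.4897,-.4045]);y=np.radians(-49.85)
for d in tip_of("range_knob",p)[:2]:
    X=atz(p,d["point"],.149,s); e=X[:2]-o; print(d["point"],d["p"],X,"box",np.cos(y)*e[0]+np.sin(y)*e[1],-np.sin(y)*e[0]+np.cos(y)*e[1])
b=np.array([.475,.4145]);c=np.radians(69);t=b+.035*np.array([np.cos(c),np.sin(c)])
print("btn",t, totool(s,np.r_[t,.2]-s["tcp_pos"]))
```

```text
[ 0.48380606 -0.33581288  0.26648395] 40.0 [-0.74  0.33  0.12  1.36 -0.    1.7 ]
[325.0, 239.1] 0.96 [ 0.48529477 -0.33970508  0.149     ] box -0.05236703155157651 0.038411997133570956
btn [0.48754288 0.44717531] [ 506.1 -598.1   60.7]
```

jog_arm([
  {"slide":[506,-598,0],"angular":[0,0,-119],"fingers":1},
  {"slide":[506,-598,0],"angular":[0,0,-119],"fingers":1},
  {"slide":[506,-598,0],"angular":[0,0,-119],"fingers":1},
  {"slide":[506,-598,0],"angular":[0,0,-119],"fingers":1},
  {"slide":[506,-598,0],"angular":[0,0,-119],"fingers":1},
  {"slide":[506,-598,0],"angular":[0,0,-119],"fingers":1},
  {"slide":[506,-598,0],"angular":[0,0,-119],"fingers":1},
  {"slide":[506,-598,0],"angular":[0,0,-119],"fingers":1},
  {"slide":[506,-598,0],"angular":[0,0,-119],"fingers":1},
  {"slide":[506,-598,0],"angular":[0,0,-119],"fingers":1},
])

```text
clock: 6.55
tcp_pos: [0.4817, 0.0844, 0.2564]
orientation: [-0.002, 0.56, 0.829, -0.001]
wrist_force: [1.5, 0.3, -0.1]
finger_gap: -0.0005
grip_force: 0.0
```

Run:
```python
from h import *
s=get_state(); print(s["tcp_pos"],T0(s),s["joint_pos"].round(2),totool(s,np.r_[.4875,.4472,.24]-s["tcp_pos"]))
```

```text
[0.48174615 0.08441919 0.25635288] 111.96 [ 0.01  0.15 -0.14  1.29 -0.    1.2 ] [334.3 141.   16.3]
```

jog_arm([
  {"slide":[334,141,10],"angular":[0,0,-47],"fingers":1},
  {"slide":[334,141,10],"angular":[0,0,-47],"fingers":1},
  {"slide":[334,141,10],"angular":[0,0,-47],"fingers":1},
  {"slide":[334,141,10],"angular":[0,0,-47],"fingers":1},
  {"slide":[334,141,10],"angular":[0,0,-47],"fingers":1},
  {"slide":[334,141,10],"angular":[0,0,-47],"fingers":1},
  {"slide":[334,141,10],"angular":[0,0,-47],"fingers":1},
  {"slide":[334,141,10],"angular":[0,0,-47],"fingers":1},
  {"slide":[334,141,10],"angular":[0,0,-47],"fingers":1},
  {"slide":[334,141,10],"angular":[0,0,-47],"fingers":1},
])

```text
clock: 7.38
tcp_pos: [0.4896, 0.4495, 0.2439]
orientation: [-0.002, 0.183, 0.983, -0.001]
wrist_force: [-1.3, -0.7, 0.1]
finger_gap: 0.0002
grip_force: 0.0
```

Run:
```python
from h import *
p,s=shot("wrist","w4"); print(s["tcp_pos"],T0(s),s["joint_pos"].round(2))
for n,z in (("test_top",.082),("bail_grip",.164)):
  for d in tip_of(n,p)[:2]:
    X=atz(p,d["point"],z,s); print(n,d["point"],d["p"],X,totool(s,X-s["tcp_pos"]))
```

```text
[0.4895868  0.4494663  0.24393205] 158.92 [0.62 0.5  0.33 1.41 0.   0.99]
test_top [325.9, 221.3] 0.97 [0.48826431 0.45226922 0.082     ] [  1.6   2.7 161.9]
bail_grip [156.6, 252.1] 0.72 [0.44704782 0.34532653 0.164     ] [   1.9 -112.2   80.3]
```

View pics/w4.png

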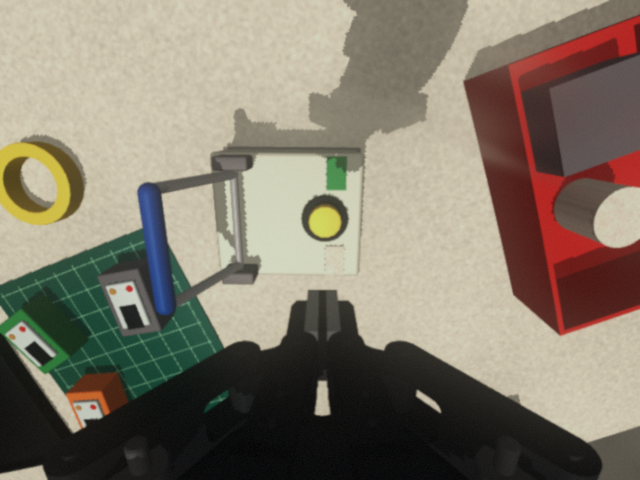

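The wrist picture shows the yellow button at (326,220) with the shut fingers in line below it, and the blue bail still up at (157,252). I'll press.

jog_arm([
  {"slide":[2,2,40],"angular":[0,0,0],"fingers":1},
  {"slide":[2,2,80],"angular":[0,0,0],"fingers":1},
  {"slide":[2,2,120],"angular":[0,0,0],"fingers":1},
  {"slide":[2,2,145],"angular":[0,0,0],"fingers":1},
  {"slide":[2,2,153],"angular":[0,0,0],"fingers":1},
  {"slide":[2,2,157],"angular":[0,0,0],"fingers":1},
  {"slide":[2,2,160],"angular":[0,0,0],"fingers":1},
  {"slide":[2,2,160],"angular":[0,0,0],"fingers":1},
  {"slide":[2,2,160],"angular":[0,0,0],"fingers":1},
])

```text
clock: 8.28
tcp_pos: [0.492, 0.448, 0.0905]
orientation: [0.001, 0.186, 0.983, 0.001]
wrist_force: [0.5, -0.0, -0.2]
finger_gap: -0.0002
grip_force: 0.0
```

Run:
```python
from h import *
p,s=shot("top","t1"); print(s["tcp_pos"],s["wrist_force"])
for d in tip_of("bail_grip",p)[:2]: print(d["point"],d["p"],atz(p,d["point"],.08))
b=np.array([.475,.4145]);c=np.radians(69);u=np.array([np.cos(c),np.sin(c)])
for a in (0,1.2): print(a,proj(p,[np.r_[b+u*(-.045-.09*np.cos(a)),.08+.09*np.sin(a)]]), b+u*(-.045-.09*np.cos(a)))
i=p["color"][:,:,::-1][170:270,100:230]; cv2.imwrite("pics/t1c.png",cv2.resize(i,(520,400)))
```

```text
[0.49196728 0.44803866 0.09050618] [ 0.51604023 -0.03183915 -0.15644641]
[172.2, 228.7] 0.92 [0.45704962 0.37066129 0.08      ]
0 [[205.14353368 241.80817761]] [0.42662033 0.28846664]
1.2 [[174.45982867 229.5114732 ]] [0.44718628 0.34204277]
```

View pics/t1c.png

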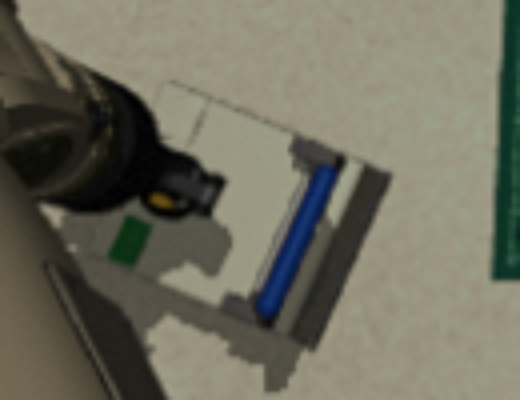

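The top crop shows the bail still up and the fingers just reaching the button; the force reads zero, so they are still short of it. I'll re-centre and press deeper.

jog_arm([
  {"slide":[4,2,-3],"angular":[0,0,0],"fingers":1},
  {"slide":[4,2,3],"angular":[0,0,0],"fingers":1},
  {"slide":[4,2,6],"angular":[0,0,0],"fingers":1},
  {"slide":[4,2,8],"angular":[0,0,0],"fingers":1},
  {"slide":[4,2,8],"angular":[0,0,0],"fingers":1},
  {"slide":[4,2,8],"angular":[0,0,0],"fingers":1},
])

```text
clock: 8.88
tcp_pos: [0.4885, 0.4522, 0.0839]
orientation: [0.001, 0.185, 0.983, 0.002]
wrist_force: [-3.9, -1.1, 17.6]
finger_gap: -0.0005
grip_force: 8.7
```

```bash
cat > bail.py <<'E'
from h import *
for c in ("top","side"):
    p,s=shot(c)
    hsv=cv2.cvtColor(p["color"],cv2.COLOR_RGB2HSV); m=cv2.inRange(hsv,(105,120,40),(125,255,255))
    n,l,st,ce=cv2.connectedComponentsWithStats(m)
    print(c,s["tcp_pos"],s["wrist_force"],[(ce[i].round(1).tolist(),int(st[i,4])) for i in range(1,n) if st[i,4]>60])
    b=np.array([.475,.4145]);a0=np.radians(69);u=np.array([np.cos(a0),np.sin(a0)])
    for a in (0,1.2,1.3): print(a,proj(p,[np.r_[b+u*(-.045-.09*np.cos(a)),.08+.09*np.sin(a)]]).round(1).tolist())
E
python3 bail.py
```

```text
top [0.48846391 0.452202   0.08385318] [-3.93143819 -1.08146765 17.60284934] [([303.2, 71.2], 430), ([203.6, 242.4], 175), ([619.9, 277.0], 1420), ([308.7, 268.4], 212)]
0 [[205.1, 241.8]]
1.2 [[174.5, 229.5]]
1.3 [[170.7, 228.0]]
side [0.48843006 0.45222889 0.08383844] [-4.64059413  0.07022888 16.99960783] [([517.4, 138.2], 937), ([331.5, 293.6], 85), ([241.2, 319.2], 175)]
0 [[243.7, 317.6]]
1.2 [[214.4, 304.6]]
1.3 [[210.3, 305.2]]
```

The bail is down: its bar shows at (204,242) top and (241,319) side, matching angle 0. I'll lift off and move over to the bar.

jog_arm([
  {"slide":[0,0,-40],"angular":[0,0,0],"fingers":1},
  {"slide":[0,0,-80],"angular":[0,0,0],"fingers":1},
  {"slide":[-2,-40,-120],"angular":[0,0,0],"fingers":0.4},
  {"slide":[-2,-80,-120],"angular":[0,0,0],"fingers":0.4},
  {"slide":[-2,-120,-120],"angular":[0,0,0],"fingers":0.4},
  {"slide":[-2,-150,-120],"angular":[0,0,0],"fingers":0.4},
  {"slide":[-2,-174,-120],"angular":[0,0,0],"fingers":0.4},
  {"slide":[-2,-174,-120],"angular":[0,0,0],"fingers":0.4},
  {"slide":[-2,-174,-120],"angular":[0,0,0],"fingers":0.4},
])

```text
clock: 9.73
tcp_pos: [0.4258, 0.2873, 0.2005]
orientation: [0.0, 0.186, 0.982, 0.0]
wrist_force: [-0.7, 0.3, -0.2]
finger_gap: 0.0515
grip_force: 0.0
```

Run:
```python
from h import *
P,_=shot("top"); S,_=shot("side")
print(tri(ray(P,(203.6,242.4)),ray(S,(241.2,319.2))))
p,s=shot("wrist","w5"); print(s["tcp_pos"],T0(s),s["finger_gap"])
for d in tip_of("bail_grip",p)[:2]:
    X=atz(p,d["point"],.08,s); print(d["point"],d["p"],X,totool(s,X-s["tcp_pos"]))
hsv=cv2.cvtColor(p["color"],cv2.COLOR_RGB2HSV); m=cv2.inRange(hsv,(105,120,40),(125,255,255))
n,l,st,ce=cv2.connectedComponentsWithStats(m)
for i in range(1,n):
    if st[i,4]>300: X=atz(p,ce[i],.083,s); print(ce[i],st[i],X,totool(s,X-s["tcp_pos"]))
```

```text
(array([0.42655358, 0.2937513 , 0.07852626]), [np.float64(0.001811161271489278), np.float64(0.001811161271489275)])
[0.42668847 0.28869849 0.20032503] 158.61 0.05105512381797252
[326.7, 232.5] 0.92 [0.42445271 0.29278324 0.08      ] [  3.6   2.9 120.3]
[327.50207756 237.19113573] [ 320  186   16  104 1444] [0.42735012 0.29228701 0.083     ] [  0.8   3.5 117.3]
```

jog_arm([
  {"slide":[1,3,40],"angular":[0,0,0],"fingers":0.4},
  {"slide":[1,3,80],"angular":[0,0,0],"fingers":0.4},
  {"slide":[1,3,115],"angular":[0,0,0],"fingers":0.4},
  {"slide":[1,3,128],"angular":[0,0,0],"fingers":0.4},
  {"slide":[1,3,128],"angular":[0,0,0],"fingers":0.4},
  {"slide":[1,3,128],"angular":[0,0,0],"fingers":1},
  {"slide":[1,3,128],"angular":[0,0,0],"fingers":1},
  {"slide":[1,3,128],"angular":[0,0,0],"fingers":1},
  {"slide":[1,3,128],"angular":[0,0,0],"fingers":1},
  {"slide":[1,3,128],"angular":[0,0,0],"fingers":1},
])

```text
clock: 10.77
tcp_pos: [0.428, 0.2928, 0.074]
orientation: [0.002, 0.185, 0.983, 0.002]
wrist_force: [1.9, 4.5, 1.3]
finger_gap: 0.0131
grip_force: 29.4
```

jog_arm([
  {"slide":[0,2,-18],"angular":[0,0,0],"fingers":1},
  {"slide":[0,7,-35],"angular":[0,0,0],"fingers":1},
  {"slide":[0,16,-51],"angular":[0,0,0],"fingers":1},
  {"slide":[0,27,-65],"angular":[0,0,0],"fingers":1},
  {"slide":[0,41,-76],"angular":[0,0,0],"fingers":1},
  {"slide":[0,53,-82],"angular":[0,0,0],"fingers":1},
  {"slide":[0,66,-87],"angular":[0,0,0],"fingers":1},
  {"slide":[0,67,-87],"angular":[0,0,0],"fingers":1},
  {"slide":[0,67,-87],"angular":[0,0,0],"fingers":1},
])

```text
clock: 11.52
tcp_pos: [0.4517, 0.3534, 0.1626]
orientation: [0.002, 0.186, 0.983, 0.0]
wrist_force: [-2.0, -4.4, 13.4]
finger_gap: 0.0128
grip_force: 32.1
```

```bash
python3 bail.py
```

```text
top [0.451736   0.35338826 0.16255045] [-1.99263807 -4.38975049 13.39570159] [([303.2, 71.2], 430), ([175.6, 215.1], 63), ([619.8, 277.0], 1420), ([308.7, 268.4], 212)]
0 [[205.1, 241.8]]
1.2 [[174.5, 229.5]]
1.3 [[170.7, 228.0]]
side [0.45166481 0.35316303 0.16252088] [-1.99816352 -4.12539992 13.79438752] [([517.4, 138.2], 937), ([337.4, 290.9], 279), ([208.7, 308.8], 190)]
0 [[243.7, 317.6]]
1.2 [[214.4, 304.6]]
1.3 [[210.3, 305.2]]
```

jog_arm([
  {"slide":[0,0,0],"angular":[0,0,0],"fingers":0.4},
  {"slide":[0,0,0],"angular":[0,0,0],"fingers":0.4},
  {"slide":[0,0,0],"angular":[0,0,0],"fingers":0.4},
  {"slide":[0,0,0],"angular":[0,0,0],"fingers":0.4},
  {"slide":[0,0,-40],"angular":[0,0,0],"fingers":0.4},
  {"slide":[0,0,-80],"angular":[0,0,0],"fingers":0.4},
  {"slide":[0,0,-80],"angular":[0,0,0],"fingers":0.4},
])

```text
clock: 12.2
tcp_pos: [0.4533, 0.3551, 0.2466]
orientation: [0.004, 0.186, 0.983, 0.003]
wrist_force: [0.6, 1.8, 0.6]
finger_gap: 0.0514
grip_force: 0.0
```

```bash
python3 bail.py
cat > mods.py <<'E'
from h import *
p,s=shot("top")
def find(lo,hi,reg,sat=None):
    hsv=cv2.cvtColor(p["color"],cv2.COLOR_RGB2HSV); m=cv2.inRange(hsv,lo,hi); r=np.zeros_like(m); x0,y0,x1,y1=reg; r[y0:y1,x0:x1]=m[y0:y1,x0:x1]
    return r
for n in ("module1_mid","module2_mid","module3_mid","module4_mid"):
    for d in tip_of(n,p)[:2]: print(n,np.round(d["point"],1).tolist(),round(d["p"],2),atz(p,d["point"],.023).round(4))
E
python3 mods.py
```

```text
top [0.45327159 0.35514906 0.24658158] [0.59975946 1.77645447 0.6015375 ] [([303.2, 71.2], 430), ([178.4, 217.3], 74), ([167.5, 241.5], 65), ([619.9, 277.0], 1421), ([308.7, 268.4], 212)]
0 [[205.1, 241.8]]
1.2 [[174.5, 229.5]]
1.3 [[170.7, 228.0]]
side [0.45280818 0.35486648 0.24367466] [ 0.85296572  1.10589356 -1.00235836] [([518.7, 138.4], 885), ([337.3, 290.9], 280), ([211.8, 307.0], 191)]
0 [[243.7, 317.6]]
1.2 [[214.4, 304.6]]
1.3 [[210.3, 305.2]]
module2_mid [297.4, 163.7] 0.74 [0.6388 0.0694 0.023 ]
module2_mid [373.5, 185.2] 0.16 [ 0.5869 -0.1289  0.023 ]
module3_mid [241.5, 210.4] 0.93 [0.5136 0.2101 0.023 ]
module3_mid [374.4, 185.9] 0.43 [ 0.5852 -0.1312  0.023 ]
module4_mid [298.1, 215.7] 0.73 [0.503  0.0644 0.023 ]
```

The bail is latched: its visible parts average (173,229), which matches angle 1.2. Next is the grey module.

jog_arm([
  {"slide":[-28,-32,0],"angular":[0,0,-6],"fingers":0.0},
  {"slide":[-56,-64,0],"angular":[0,0,-11],"fingers":0.0},
  {"slide":[-84,-96,10],"angular":[0,0,-11],"fingers":0.0},
  {"slide":[-105,-122,30],"angular":[0,0,-11],"fingers":0.0},
  {"slide":[-105,-122,66],"angular":[0,0,-11],"fingers":0.0},
  {"slide":[-105,-122,66],"angular":[0,0,-11],"fingers":0.0},
  {"slide":[-105,-122,66],"angular":[0,0,-11],"fingers":0.0},
])

```text
clock: 13.13
tcp_pos: [0.5017, 0.2008, 0.171]
orientation: [-0.003, 0.091, 0.996, -0.001]
wrist_force: [-0.6, 0.8, -0.0]
finger_gap: 0.0853
grip_force: 0.0
```

```bash
cat > wm.py <<'E'
from h import *
import sys
# wrist look at the module nearest below: top-face contour -> pose and jog offset
n=sys.argv[1]; hsvr=dict(orange=((5,120,60),(20,255,255)),green=((50,120,50),(70,255,255)),grey=((0,0,0),(180,70,255)))[sys.argv[1]]
p,s=shot("wrist","wm_"+sys.argv[2]); print(s["tcp_pos"],T0(s),s["finger_gap"])
k={"orange":2,"grey":3,"green":4}[n]
c=[d for d in tip_of(f"module{k}_mid",p)]
for d in c[:2]:
    X=atz(p,d["point"],.023,s); print(np.round(d["point"],1),round(d["p"],2),X.round(4),totool(s,X-s["tcp_pos"]))
pt=np.array(c[0]["point"])
hsv=cv2.cvtColor(p["color"],cv2.COLOR_RGB2HSV)
m=cv2.inRange(hsv,*hsvr); m[400:]=0
m=cv2.morphologyEx(m,cv2.MORPH_OPEN,np.ones((3,3)))
cs=[q for q in cv2.findContours(m,cv2.RETR_EXTERNAL,cv2.CHAIN_APPROX_NONE)[0] if cv2.contourArea(q)>800]
q=min(cs,key=lambda q:abs(cv2.pointPolygonTest(q,(float(pt[0]),float(pt[1])),True)) if cv2.pointPolygonTest(q,(float(pt[0]),float(pt[1])),True)<0 else -1)
W=np.array([atz(p,a[0],.044,s)[:2] for a in q])*1000
r=cv2.minAreaRect(W.astype(np.float32)); print("rect at top z",r)
E
python3 wm.py grey 1
```

```text
[0.50172898 0.2007787  0.17097033] 169.54 0.0853463195228194
[332.  232.4] 0.79 [0.5065 0.2075 0.023 ] [ -4.4   7.8 147.9]
rect at top z ((504.11383056640625, 208.20982360839844), (50.368568420410156, 82.99815368652344), 79.625244140625)
```

View pics/wm_1.png

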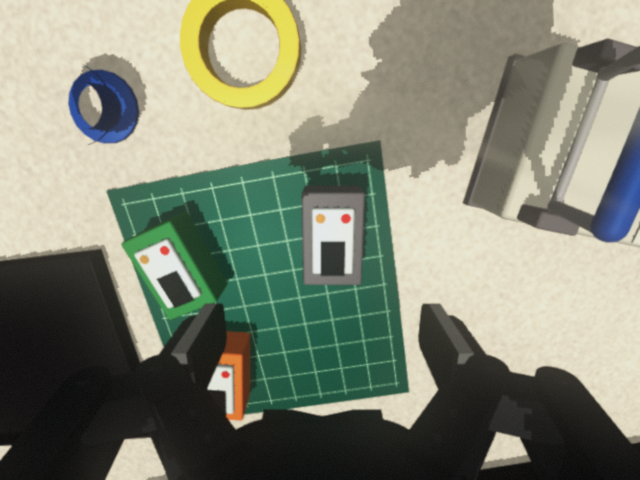

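The wrist picture shows the grey module at (333,237), squarely between the open fingers and upright, with green at (168,270) and orange at (230,375). I'll descend and close to just above its width.

jog_arm([
  {"slide":[-4,7,40],"angular":[0,0,0],"fingers":0.0},
  {"slide":[-4,7,80],"angular":[0,0,0],"fingers":0.0},
  {"slide":[-4,7,120],"angular":[0,0,0],"fingers":0.0},
  {"slide":[-4,7,149],"angular":[0,0,0],"fingers":0.0},
  {"slide":[-4,7,149],"angular":[0,0,0],"fingers":0.2},
  {"slide":[-4,7,149],"angular":[0,0,0],"fingers":0.38},
  {"slide":[-4,7,149],"angular":[0,0,0],"fingers":0.38},
  {"slide":[-4,7,149],"angular":[0,0,0],"fingers":0.42},
  {"slide":[-4,7,149],"angular":[0,0,0],"fingers":0.42},
  {"slide":[-4,7,149],"angular":[0,0,0],"fingers":0.42},
], squeeze=20)

```text
clock: 14.07
tcp_pos: [0.5116, 0.2089, 0.0274]
orientation: [0.003, 0.09, 0.996, 0.001]
wrist_force: [-0.4, 2.0, 7.8]
finger_gap: 0.0496
grip_force: 14.5
```

jog_arm([
  {"slide":[0,0,-35],"angular":[0,0,0],"fingers":0.42},
  {"slide":[0,0,-70],"angular":[0,0,0],"fingers":0.42},
  {"slide":[-10,-18,-70],"angular":[0,0,0],"fingers":0.42},
  {"slide":[-26,-48,-70],"angular":[0,0,-2],"fingers":0.42},
  {"slide":[-44,-82,-70],"angular":[0,0,-3],"fingers":0.42},
  {"slide":[-62,-116,-70],"angular":[0,0,-4],"fingers":0.42},
  {"slide":[-80,-150,-70],"angular":[0,0,-5],"fingers":0.42},
  {"slide":[-98,-184,-70],"angular":[0,0,-6],"fingers":0.42},
  {"slide":[-116,-218,-70],"angular":[0,0,-7],"fingers":0.42},
])

```text
clock: 14.82
tcp_pos: [0.5848, -0.0294, 0.0958]
orientation: [0.001, 0.029, 1.0, -0.0]
wrist_force: [0.9, 0.3, -2.4]
finger_gap: 0.0494
grip_force: 14.1
```

jog_arm([
  {"slide":[-15,-37,0],"angular":[0,0,0],"fingers":0.42},
  {"slide":[-30,-75,0],"angular":[0,0,0],"fingers":0.42},
  {"slide":[-46,-115,0],"angular":[0,0,0],"fingers":0.42},
  {"slide":[-62,-155,0],"angular":[0,0,0],"fingers":0.42},
  {"slide":[-62,-155,0],"angular":[0,0,0],"fingers":0.42},
  {"slide":[-62,-155,0],"angular":[0,0,0],"fingers":0.42},
])

```text
clock: 15.32
tcp_pos: [0.6376, -0.1894, 0.0951]
orientation: [0.001, 0.032, 0.999, -0.001]
wrist_force: [-0.3, 1.2, -1.3]
finger_gap: 0.0501
grip_force: 14.2
```

Run:
```python
from h import *
p,s=shot("wrist","w6"); print(s["tcp_pos"],T0(s),s["grip_force"])
t=read_camera("top")
for q,st in ((p,s),(t,None)):
  print([(np.round(d["point"],1).tolist(),round(d["p"],2),atz(q,d["point"],0,st).round(4)) for d in tip_of("tray",q)[:1]])
```

```text
[ 0.6375685  -0.1893563   0.09514095] 176.36 14.191210716962814
[([409.9, 177.7], 0.65, array([ 0.5918, -0.1285,  0.    ]))]
[([373.0, 187.3], 0.85, array([ 0.5858, -0.1306,  0.    ]))]
```

View pics/w6.png

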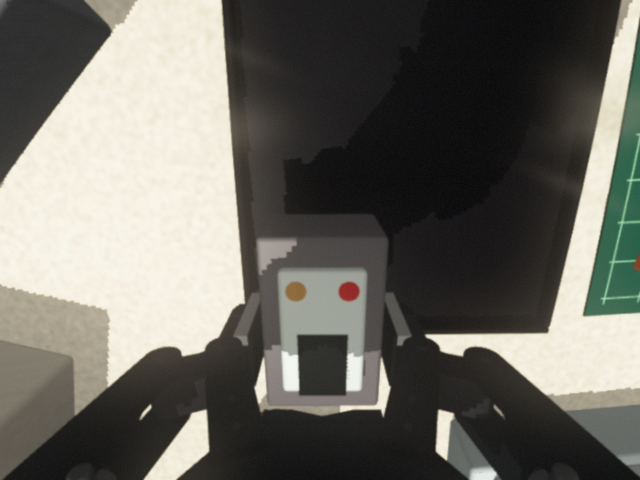

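The module hangs level in the grip over the tray corner. I'll shift it a few mm inward and set it down.

jog_arm([
  {"slide":[5,8,30],"angular":[0,0,0],"fingers":0.42},
  {"slide":[5,8,50],"angular":[0,0,0],"fingers":0.42},
  {"slide":[5,8,60],"angular":[0,0,0],"fingers":0.42},
  {"slide":[5,8,65],"angular":[0,0,0],"fingers":0.42},
  {"slide":[5,8,65],"angular":[0,0,0],"fingers":0.42},
  {"slide":[5,8,65],"angular":[0,0,0],"fingers":0.42},
])

```text
clock: 16.02
tcp_pos: [0.6326, -0.1769, 0.0303]
orientation: [0.001, 0.029, 1.0, -0.0]
wrist_force: [0.9, -0.3, -1.8]
finger_gap: 0.0496
grip_force: 14.8
```

jog_arm([
  {"slide":[0,0,1.5],"angular":[0,0,0],"fingers":0.42},
  {"slide":[0,0,1.5],"angular":[0,0,0],"fingers":0.38},
  {"slide":[0,0,1.5],"angular":[0,0,0],"fingers":0.25},
  {"slide":[0,0,1.5],"angular":[0,0,0],"fingers":0.25},
  {"slide":[0,0,-30],"angular":[0,0,0],"fingers":0.25},
  {"slide":[0,0,-70],"angular":[0,0,0],"fingers":0.25},
  {"slide":[0,0,-110],"angular":[0,0,0],"fingers":0.0},
  {"slide":[0,0,-130],"angular":[0,0,0],"fingers":0.0},
  {"slide":[0,0,-130],"angular":[0,0,0],"fingers":0.0},
])

```text
clock: 16.77
tcp_pos: [0.6354, -0.1791, 0.1663]
orientation: [0.005, 0.03, 1.0, -0.002]
wrist_force: [0.7, -0.2, 0.6]
finger_gap: 0.0852
grip_force: 0.0
```

```bash
python3 mods.py
python3 - <<'E'
from h import *
s=get_state(); print(s["tcp_pos"],T0(s)); print(totool(s,np.r_[.507,.064,.17]-s["tcp_pos"]))
E
```

```text
module1_mid [169.8, 227.8] 0.33 [0.4648 0.3928 0.023 ]
module2_mid [294.3, 165.0] 0.57 [0.6352 0.0774 0.023 ]
module4_mid [296.7, 213.1] 0.7 [0.5096 0.0682 0.023 ]
[ 0.63108119 -0.17723555  0.15740714] 176.6
[138.2 233.5 -12. ]
```

jog_arm([
  {"slide":[21,36,0],"angular":[0,0,-6],"fingers":0.0},
  {"slide":[42,72,0],"angular":[0,0,-12],"fingers":0.0},
  {"slide":[63,108,0],"angular":[0,0,-18],"fingers":0.0},
  {"slide":[84,144,0],"angular":[0,0,-18],"fingers":0.0},
  {"slide":[105,180,0],"angular":[0,0,-18],"fingers":0.0},
  {"slide":[126,214,0],"angular":[0,0,-18],"fingers":0.0},
  {"slide":[138,234,0],"angular":[0,0,-18],"fingers":0.0},
  {"slide":[138,234,0],"angular":[0,0,-18],"fingers":0.0},
  {"slide":[138,234,0],"angular":[0,0,-18],"fingers":0.0},
])

```text
clock: 17.77
tcp_pos: [0.5068, 0.0653, 0.1581]
orientation: [-0.001, -0.128, 0.992, -0.0]
wrist_force: [0.4, 0.2, -0.6]
finger_gap: 0.0849
grip_force: 0.0
```

```bash
python3 wm.py green 2
```

```text
[0.50682294 0.06526204 0.15814187] -165.24 0.08491197992814985
[324.5 239.8] 0.92 [0.5126 0.0683 0.023 ] [ -6.7   1.4 135.1]
rect at top z ((510.5457458496094, 64.8834228515625), (77.7506103515625, 49.28109359741211), 13.03576374053955)
```

jog_arm([
  {"slide":[-4,0,40],"angular":[0,0,1.5],"fingers":0.0},
  {"slide":[-4,0,80],"angular":[0,0,1.5],"fingers":0.0},
  {"slide":[-4,0,115],"angular":[0,0,1.5],"fingers":0.0},
  {"slide":[-4,0,133],"angular":[0,0,1.5],"fingers":0.0},
  {"slide":[-4,0,133],"angular":[0,0,1.5],"fingers":0.2},
  {"slide":[-4,0,133],"angular":[0,0,1.5],"fingers":0.38},
  {"slide":[-4,0,133],"angular":[0,0,1.5],"fingers":0.38},
  {"slide":[-4,0,133],"angular":[0,0,1.5],"fingers":0.42},
  {"slide":[-4,0,133],"angular":[0,0,1.5],"fingers":0.42},
  {"slide":[-4,0,133],"angular":[0,0,1.5],"fingers":0.42},
])

```text
clock: 18.7
tcp_pos: [0.5135, 0.0649, 0.0278]
orientation: [0.002, -0.114, 0.993, -0.0]
wrist_force: [0.2, -1.5, 2.8]
finger_gap: 0.0495
grip_force: 14.0
```

Run:
```python
from h import *
s=get_state(); print(s["tcp_pos"],T0(s),s["grip_force"]); print(totool(s,np.r_[.5348,-.1791,.1]-s["tcp_pos"]))
```

```text
[0.51346514 0.06490645 0.02775658] -166.9 13.988429009914398
[  34.3 -242.6  -72. ]
```

jog_arm([
  {"slide":[0,0,-35],"angular":[0,0,0],"fingers":0.42},
  {"slide":[0,0,-70],"angular":[0,0,0],"fingers":0.42},
  {"slide":[3,-20,-70],"angular":[0,0,4],"fingers":0.42},
  {"slide":[7,-55,-70],"angular":[0,0,8],"fingers":0.42},
  {"slide":[12,-93,-70],"angular":[0,0,12],"fingers":0.42},
  {"slide":[17,-131,-70],"angular":[0,0,16],"fingers":0.42},
  {"slide":[22,-169,-70],"angular":[0,0,16],"fingers":0.42},
  {"slide":[27,-205,-70],"angular":[0,0,16],"fingers":0.42},
  {"slide":[32,-241,-70],"angular":[0,0,16],"fingers":0.42},
  {"slide":[32,-241,-70],"angular":[0,0,16],"fingers":0.42},
])

```text
clock: 19.53
tcp_pos: [0.5372, -0.1836, 0.0973]
orientation: [0.002, 0.028, 1.0, -0.002]
wrist_force: [1.7, -0.0, -1.0]
finger_gap: 0.0497
grip_force: 14.1
```

Run:
```python
from h import *
p,s=shot("wrist","w7"); print(s["tcp_pos"],T0(s),s["grip_force"],s["finger_gap"]); print(totool(s,np.r_[.536,-.177,.1]-s["tcp_pos"]))
```

```text
[ 0.5372202  -0.18364562  0.09733284] 176.76 14.136971980333328 0.04974026067711283
[ 1.6  6.6 -2.7]
```

View pics/w7.png

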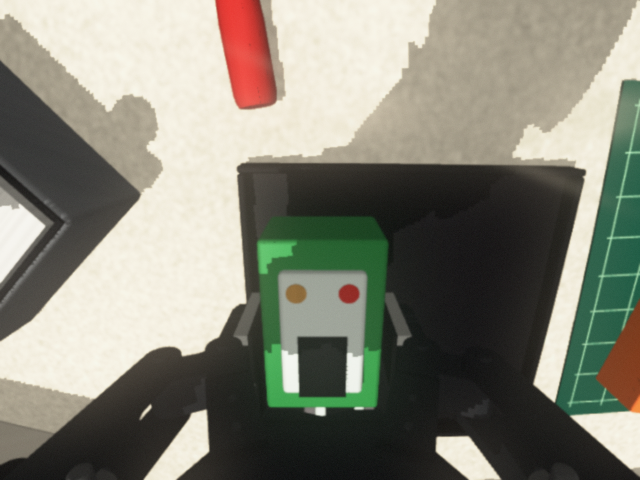

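The green module hangs level over the near right corner of the tray. I'll set it down.

jog_arm([
  {"slide":[2,6,30],"angular":[0,0,0],"fingers":0.42},
  {"slide":[2,6,50],"angular":[0,0,0],"fingers":0.42},
  {"slide":[2,6,60],"angular":[0,0,0],"fingers":0.42},
  {"slide":[2,6,66],"angular":[0,0,0],"fingers":0.42},
  {"slide":[2,6,66],"angular":[0,0,0],"fingers":0.42},
  {"slide":[2,6,66],"angular":[0,0,0],"fingers":0.42},
])

```text
clock: 20.08
tcp_pos: [0.5344, -0.1702, 0.031]
orientation: [0.0, 0.025, 1.0, -0.0]
wrist_force: [-0.0, -0.3, -1.7]
finger_gap: 0.0498
grip_force: 14.8
```

jog_arm([
  {"slide":[0,0,1.5],"angular":[0,0,0],"fingers":0.42},
  {"slide":[0,0,1.5],"angular":[0,0,0],"fingers":0.38},
  {"slide":[0,0,1.5],"angular":[0,0,0],"fingers":0.25},
  {"slide":[0,0,1.5],"angular":[0,0,0],"fingers":0.25},
  {"slide":[0,0,-30],"angular":[0,0,0],"fingers":0.25},
  {"slide":[0,0,-70],"angular":[0,0,0],"fingers":0.25},
  {"slide":[0,0,-110],"angular":[0,0,0],"fingers":0.0},
  {"slide":[0,0,-130],"angular":[0,0,0],"fingers":0.0},
  {"slide":[0,0,-130],"angular":[0,0,0],"fingers":0.0},
])

```text
clock: 20.83
tcp_pos: [0.5372, -0.1723, 0.1666]
orientation: [0.005, 0.025, 1.0, -0.002]
wrist_force: [0.8, 0.2, 0.8]
finger_gap: 0.0853
grip_force: 0.0
```

```bash
python3 mods.py
python3 - <<'E'
from h import *
s=get_state(); print(s["tcp_pos"],T0(s)); print(totool(s,np.r_[.631,.070,.16]-s["tcp_pos"]))
E
```

```text
module1_mid [370.6, 183.5] 0.57 [ 0.5912 -0.1213  0.023 ]
module1_mid [254.1, 272.9] 0.53 [0.3541 0.1729 0.023 ]
module2_mid [298.4, 163.7] 0.84 [0.6389 0.0668 0.023 ]
module3_mid [392.7, 167.9] 0.75 [ 0.6338 -0.1786  0.023 ]
module4_mid [388.9, 206.7] 0.63 [ 0.5317 -0.1693  0.023 ]
[ 0.53282508 -0.17024071  0.15863654] 177.1
[-85.9 244.9  -1.3]
```

jog_arm([
  {"slide":[-12,35,0],"angular":[0,0,6],"fingers":0.0},
  {"slide":[-25,70,0],"angular":[0,0,12],"fingers":0.0},
  {"slide":[-37,106,0],"angular":[0,0,12],"fingers":0.0},
  {"slide":[-50,142,0],"angular":[0,0,12],"fingers":0.0},
  {"slide":[-62,178,0],"angular":[0,0,12],"fingers":0.0},
  {"slide":[-75,214,0],"angular":[0,0,12],"fingers":0.0},
  {"slide":[-86,245,0],"angular":[0,0,12],"fingers":0.0},
  {"slide":[-86,245,0],"angular":[0,0,12],"fingers":0.0},
  {"slide":[-86,245,0],"angular":[0,0,12],"fingers":0.0},
])

```text
clock: 21.83
tcp_pos: [0.6314, 0.0716, 0.158]
orientation: [-0.002, 0.128, 0.992, -0.0]
wrist_force: [-0.6, -0.8, 0.9]
finger_gap: 0.0851
grip_force: 0.0
```

```bash
python3 wm.py orange 3
```

```text
[0.63140226 0.07159311 0.15795367] 165.31 0.08513510040737172
[325.8 237.1] 0.77 [0.636  0.0727 0.023 ] [ -4.6   2.3 134.9]
rect at top z ((630.4135131835938, 72.84136962890625), (49.1735725402832, 83.19587707519531), 75.0395736694336)
```

jog_arm([
  {"slide":[-2,1.5,40],"angular":[0,0,0],"fingers":0.0},
  {"slide":[-2,1.5,80],"angular":[0,0,0],"fingers":0.0},
  {"slide":[-2,1.5,115],"angular":[0,0,0],"fingers":0.0},
  {"slide":[-2,1.5,133],"angular":[0,0,0],"fingers":0.0},
  {"slide":[-2,1.5,133],"angular":[0,0,0],"fingers":0.2},
  {"slide":[-2,1.5,133],"angular":[0,0,0],"fingers":0.38},
  {"slide":[-2,1.5,133],"angular":[0,0,0],"fingers":0.38},
  {"slide":[-2,1.5,133],"angular":[0,0,0],"fingers":0.42},
  {"slide":[-2,1.5,133],"angular":[0,0,0],"fingers":0.42},
  {"slide":[-2,1.5,133],"angular":[0,0,0],"fingers":0.42},
])

```text
clock: 22.77
tcp_pos: [0.636, 0.0701, 0.0294]
orientation: [0.002, 0.13, 0.992, -0.0]
wrist_force: [0.1, -1.6, 5.2]
finger_gap: 0.0499
grip_force: 14.0
```

Run:
```python
from h import *
s=get_state(); print(s["tcp_pos"],T0(s),s["grip_force"]); print(totool(s,np.r_[.632,-.088,.1]-s["tcp_pos"]))
```

```text
[0.63596655 0.07014347 0.02944676] 165.09 13.998619168996811
[ -37.1 -153.8  -70.4]
```

jog_arm([
  {"slide":[0,0,-35],"angular":[0,0,0],"fingers":0.42},
  {"slide":[0,0,-70],"angular":[0,0,0],"fingers":0.42},
  {"slide":[-5,-20,-70],"angular":[0,0,-3],"fingers":0.42},
  {"slide":[-12,-50,-70],"angular":[0,0,-6],"fingers":0.42},
  {"slide":[-19,-80,-70],"angular":[0,0,-9],"fingers":0.42},
  {"slide":[-27,-112,-70],"angular":[0,0,-12],"fingers":0.42},
  {"slide":[-33,-137,-70],"angular":[0,0,-12],"fingers":0.42},
  {"slide":[-37,-152,-70],"angular":[0,0,-12],"fingers":0.42},
  {"slide":[-37,-152,-70],"angular":[0,0,-12],"fingers":0.42},
  {"slide":[-37,-152,-70],"angular":[0,0,-12],"fingers":0.42},
])

```text
clock: 23.6
tcp_pos: [0.6311, -0.0862, 0.0975]
orientation: [0.0, 0.026, 1.0, 0.0]
wrist_force: [0.5, 0.3, -2.2]
finger_gap: 0.0499
grip_force: 13.7
```

Run:
```python
from h import *
p,s=shot("wrist","w8"); print(s["tcp_pos"],T0(s),s["grip_force"],s["finger_gap"])
```

```text
[ 0.63113185 -0.08621936  0.09750079] 177.01 13.705051839351654 0.049864304975161866
```

View pics/w8.png

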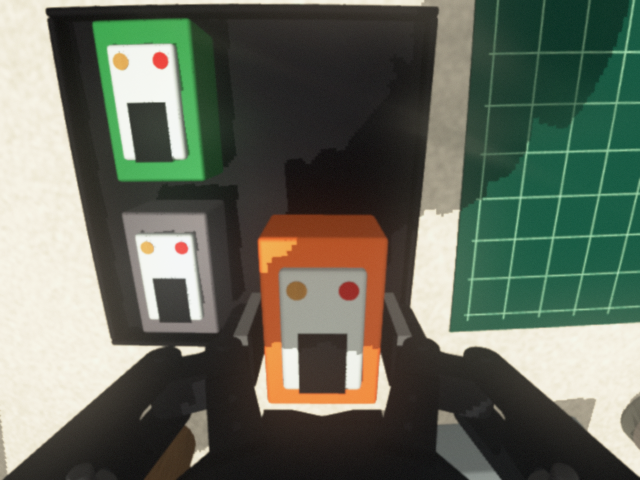

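The picture shows green (150,105) and grey (172,270) lying flat in the tray, with the orange module held over its slot. I'll lower it.

jog_arm([
  {"slide":[0,0,30],"angular":[0,0,0],"fingers":0.42},
  {"slide":[0,0,50],"angular":[0,0,0],"fingers":0.42},
  {"slide":[0,0,60],"angular":[0,0,0],"fingers":0.42},
  {"slide":[0,0,65],"angular":[0,0,0],"fingers":0.42},
  {"slide":[0,0,65],"angular":[0,0,0],"fingers":0.42},
  {"slide":[0,0,65],"angular":[0,0,0],"fingers":0.42},
])

```text
clock: 24.15
tcp_pos: [0.6316, -0.0848, 0.0329]
orientation: [0.0, 0.024, 1.0, -0.0]
wrist_force: [0.2, -0.1, -1.4]
finger_gap: 0.0496
grip_force: 14.0
```

jog_arm([
  {"slide":[0,0,1.5],"angular":[0,0,0],"fingers":0.42},
  {"slide":[0,0,1.5],"angular":[0,0,0],"fingers":0.38},
  {"slide":[0,0,1.5],"angular":[0,0,0],"fingers":0.25},
  {"slide":[0,0,1.5],"angular":[0,0,0],"fingers":0.25},
  {"slide":[0,0,-30],"angular":[0,0,0],"fingers":0.25},
  {"slide":[0,0,-70],"angular":[0,0,0],"fingers":0.25},
  {"slide":[0,0,-110],"angular":[0,0,0],"fingers":0.2},
  {"slide":[0,0,-150],"angular":[0,0,0],"fingers":0.2},
  {"slide":[0,0,-200],"angular":[0,0,0],"fingers":0.2},
  {"slide":[0,0,-220],"angular":[0,0,0],"fingers":0.2},
])

```text
clock: 24.98
tcp_pos: [0.6319, -0.0861, 0.2573]
orientation: [0.003, 0.025, 1.0, -0.001]
wrist_force: [0.8, -1.0, 1.1]
finger_gap: 0.0681
grip_force: 0.0
```

Run:
```python
from h import *
p,s=shot("wrist"); t,_=shot("top"); cv2.imwrite("pics/f1.png",np.hstack([cv2.resize(p["color"],(480,360)),cv2.resize(t["color"][120:240,215:320],(315,360))])[:,:,::-1])
print(s["tcp_pos"],T0(s),s["joint_pos"].round(2)); print(totool(s,np.r_[.485,-.3385,.25]-s["tcp_pos"]))
```

```text
[ 0.63191187 -0.0861037   0.25734408] 177.1 [-0.26  0.43  0.26  1.39 -0.   -0.21]
[ 134.  -259.5    7. ]
```

View pics/f1.png

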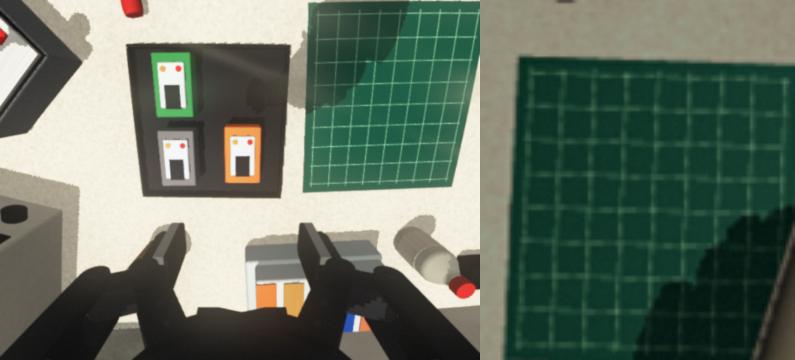

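All three modules lie flat and upright in the tray and the mat is empty. Now back to the lever.

jog_arm([
  {"slide":[18,-35,0],"angular":[0,0,7],"fingers":0.2},
  {"slide":[36,-70,0],"angular":[0,0,14],"fingers":0.2},
  {"slide":[54,-105,0],"angular":[0,0,21],"fingers":0.2},
  {"slide":[72,-140,0],"angular":[0,0,28],"fingers":0.2},
  {"slide":[90,-175,0],"angular":[0,0,35],"fingers":0.2},
  {"slide":[108,-210,0],"angular":[0,0,42],"fingers":0.2},
  {"slide":[126,-245,0],"angular":[0,0,47],"fingers":0.2},
  {"slide":[134,-260,0],"angular":[0,0,47],"fingers":0.2},
  {"slide":[134,-260,0],"angular":[0,0,47],"fingers":0.2},
  {"slide":[134,-260,0],"angular":[0,0,47],"fingers":0.2},
])

```text
clock: 25.92
tcp_pos: [0.4833, -0.3394, 0.2515]
orientation: [-0.0, 0.423, 0.906, 0.0]
wrist_force: [0.7, -0.5, -0.0]
finger_gap: 0.068
grip_force: 0.0
```

Run:
```python
from h import *
p,s=shot("wrist","w9"); print(s["tcp_pos"],T0(s),s["joint_pos"].round(2))
for d in tip_of("range_knob",p)[:2]:
    X=atz(p,d["point"],.149,s); print(d["point"],d["p"],X,totool(s,X-s["tcp_pos"]))
```

```text
[ 0.48331643 -0.33943971  0.25153344] 129.97 [-0.75  0.34  0.11  1.34  0.    0.12]
[319.3, 241.9] 0.91 [ 0.48030047 -0.33988666  0.149     ] [  1.5  -2.6 102.5]
```

jog_arm([
  {"slide":[0,-1,40],"angular":[0,0,0],"fingers":0.2},
  {"slide":[0,-1,80],"angular":[0,0,0],"fingers":0.2},
  {"slide":[0,-1,110],"angular":[0,0,0],"fingers":0.2},
  {"slide":[0,-1,110],"angular":[0,0,0],"fingers":0.2},
  {"slide":[0,-1,110],"angular":[0,0,0],"fingers":1},
  {"slide":[0,-1,110],"angular":[0,0,0],"fingers":1},
  {"slide":[0,-1,110],"angular":[0,0,0],"fingers":1},
  {"slide":[0,-1,110],"angular":[0,0,0],"fingers":1},
  {"slide":[0,-1,110],"angular":[0,0,0],"fingers":1},
  {"slide":[0,-1,110],"angular":[0,0,0],"fingers":1},
], squeeze=30)

```text
clock: 26.85
tcp_pos: [0.4847, -0.3401, 0.1451]
orientation: [0.002, 0.422, 0.907, -0.0]
wrist_force: [0.3, 2.1, 6.5]
finger_gap: 0.0302
grip_force: 29.6
```

jog_arm([
  {"slide":[-18,1,-5],"angular":[0,0,0],"fingers":1},
  {"slide":[-36,2,-8],"angular":[0,0,0],"fingers":1},
  {"slide":[-53,2,-9],"angular":[0,0,0],"fingers":1},
  {"slide":[-53,2,-9],"angular":[0,0,0],"fingers":1},
  {"slide":[-53,2,-9],"angular":[0,0,0],"fingers":1},
  {"slide":[-53,-17,-12],"angular":[0,0,0],"fingers":1},
  {"slide":[-53,-36,-14],"angular":[0,0,0],"fingers":1},
  {"slide":[-53,-55,-12],"angular":[0,0,0],"fingers":1},
  {"slide":[-53,-74,-9],"angular":[0,0,0],"fingers":1},
  {"slide":[-53,-74,-9],"angular":[0,0,0],"fingers":1},
])

```text
clock: 27.68
tcp_pos: [0.4612, -0.4288, 0.1536]
orientation: [0.003, 0.422, 0.906, 0.001]
wrist_force: [1.5, 1.7, 3.6]
finger_gap: 0.0304
grip_force: 31.1
```

jog_arm([
  {"slide":[0,0,0],"angular":[0,0,0],"fingers":1},
  {"slide":[-18,0,2],"angular":[0,0,0],"fingers":1},
  {"slide":[-36,1,5],"angular":[0,0,0],"fingers":1},
  {"slide":[-54,2,9],"angular":[0,0,0],"fingers":1},
  {"slide":[-60,2,10],"angular":[0,0,0],"fingers":1},
  {"slide":[-60,2,10],"angular":[0,0,0],"fingers":1},
  {"slide":[-60,2,10],"angular":[0,0,0],"fingers":1},
])

```text
clock: 28.27
tcp_pos: [0.5004, -0.4722, 0.1424]
orientation: [-0.0, 0.422, 0.907, -0.001]
wrist_force: [-2.7, 0.1, 5.3]
finger_gap: 0.0299
grip_force: 32.0
```

jog_arm([
  {"slide":[-6,0,1],"angular":[0,0,0],"fingers":1},
  {"slide":[-6,0,1],"angular":[0,0,0],"fingers":1},
  {"slide":[-6,0,1],"angular":[0,0,0],"fingers":1},
])

```text
clock: 28.52
tcp_pos: [0.5029, -0.4747, 0.1411]
orientation: [-0.002, 0.422, 0.907, 0.0]
wrist_force: [-7.4, 5.3, 7.9]
finger_gap: 0.0303
grip_force: 32.2
```

At the forward stop, with about 9 N of reaction. I'll release, rise and check.

jog_arm([
  {"slide":[5,0,0],"angular":[0,0,0],"fingers":0.2},
  {"slide":[5,0,0],"angular":[0,0,0],"fingers":0.2},
  {"slide":[5,0,0],"angular":[0,0,0],"fingers":0.2},
  {"slide":[5,0,0],"angular":[0,0,0],"fingers":0.2},
  {"slide":[5,0,-40],"angular":[0,0,0],"fingers":0.2},
  {"slide":[5,0,-80],"angular":[0,0,0],"fingers":0.2},
  {"slide":[5,0,-120],"angular":[0,0,0],"fingers":0.2},
  {"slide":[5,0,-120],"angular":[0,0,0],"fingers":0.2},
])

```text
clock: 29.18
tcp_pos: [0.5039, -0.4752, 0.2703]
orientation: [0.007, 0.422, 0.907, -0.003]
wrist_force: [0.9, -0.2, 1.3]
finger_gap: 0.0681
grip_force: 0.0
```

```bash
python3 - <<'E'
from h import *
p,s=shot("wrist"); t,_=shot("top"); cv2.imwrite("pics/f2.png",np.hstack([cv2.resize(p["color"],(400,300)),cv2.resize(t["color"],(400,300),interpolation=cv2.INTER_AREA)])[:,:,::-1])
o=np.array([.4897,-.4045]);y=np.radians(-49.85)
for d in tip_of("range_knob",p)[:2]:
    X=atz(p,d["point"],.149,s); e=X[:2]-o; print(d["point"],d["p"],X,"box",np.cos(y)*e[0]+np.sin(y)*e[1],-np.sin(y)*e[0]+np.cos(y)*e[1])
E
python3 bail.py
```

```text
[321.5, 205.7] 0.8 [ 0.48852303 -0.45859409  0.149     ] box 0.04058840525443746 -0.03577900861789291
top [ 0.50220354 -0.47335624  0.26099509] [ 0.04982448  0.67054146 -0.6871047 ] [([303.2, 71.2], 430), ([173.0, 229.6], 225), ([308.8, 268.4], 212)]
0 [[205.1, 241.8]]
1.2 [[174.5, 229.5]]
1.3 [[170.7, 228.0]]
side [ 0.50173237 -0.47278737  0.25947941] [ 0.21526997  0.10342353 -0.18644592] [([517.4, 138.2], 937), ([205.3, 174.6], 236), ([337.3, 291.0], 281), ([211.8, 307.0], 191)]
0 [[243.7, 317.6]]
1.2 [[214.4, 304.6]]
1.3 [[210.3, 305.2]]
```

View pics/f2.png

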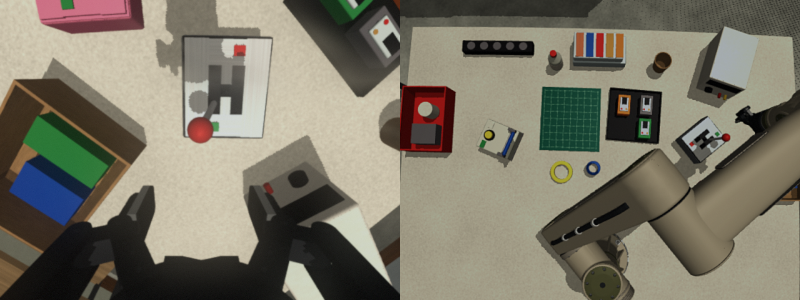

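The knob estimate looks about 1 cm short, though the arm was still settling. I'll measure once more, with the top camera too.

Run:
```python
from h import *
o=np.array([.4897,-.4045]);y=np.radians(-49.85)
def rep(X): e=X[:2]-o; print(X.round(4),"box",(np.cos(y)*e[0]+np.sin(y)*e[1]).round(4),(-np.sin(y)*e[0]+np.cos(y)*e[1]).round(4))
def red(p,c,r):
    hsv=cv2.cvtColor(p["color"],cv2.COLOR_RGB2HSV); m=cv2.inRange(hsv,(0,150,50),(6,255,255))|cv2.inRange(hsv,(174,150,50),(180,255,255))
    n,l,st,ce=cv2.connectedComponentsWithStats(m); i=min(range(1,n),key=lambda i:np.hypot(*(ce[i]-c))+(1e3 if st[i,4]<30 else 0)); return ce[i],st[i]
p,s=shot("wrist"); print(s["tcp_pos"],s["qvel"].round(3))
for d in tip_of("range_knob",p)[:1]: print(d["point"]); rep(atz(p,d["point"],.149,s))
c,st=red(p,(321,206),0); print(c,st); rep(atz(p,c,.149,s))
t=read_camera("top"); c,st=red(t,(523,217),0); print(c,st); rep(atz(t,c,.149))
t0=dict(t,color=cv2.imread("pics/top0.png")[:,:,::-1].copy()); c,st=red(t0,(523,217),0); print("start",c,st); rep(atz(t,c,.149))
```

```text
[ 0.5014631  -0.47249775  0.25866493] [ 0.001  0.008 -0.01   0.001 -0.003  0.001]
[318.8, 218.7]
[ 0.488  -0.4612  0.149 ] box 0.0422 -0.0379
[320.16057092 220.83853702] [ 301  203   39   37 1121]
[ 0.4898 -0.4618  0.149 ] box 0.0438 -0.0369
[521.48739496 219.48739496] [516 214  12  12 119]
[ 0.49   -0.4631  0.149 ] box 0.045 -0.0376
start [523.05737705 216.55737705] [517 211  13  13 122]
[ 0.497 -0.467  0.149] box 0.0525 -0.0347
```

The lever is about 8 mm short of fully forward: it dragged back with my relief move on release. I'll regrip, push it home and open without retreating.

jog_arm([
  {"slide":[15,-2,40],"angular":[0,0,0],"fingers":0.2},
  {"slide":[15,-2,80],"angular":[0,0,0],"fingers":0.2},
  {"slide":[15,-2,115],"angular":[0,0,0],"fingers":0.2},
  {"slide":[15,-2,115],"angular":[0,0,0],"fingers":0.2},
  {"slide":[15,-2,115],"angular":[0,0,0],"fingers":1},
  {"slide":[15,-2,115],"angular":[0,0,0],"fingers":1},
  {"slide":[15,-2,115],"angular":[0,0,0],"fingers":1},
  {"slide":[15,-2,115],"angular":[0,0,0],"fingers":1},
  {"slide":[15,-2,115],"angular":[0,0,0],"fingers":1},
  {"slide":[15,-2,115],"angular":[0,0,0],"fingers":1},
], squeeze=50)

```text
clock: 30.42
tcp_pos: [0.4923, -0.4644, 0.1487]
orientation: [0.003, 0.422, 0.907, -0.001]
wrist_force: [2.3, 0.4, 6.2]
finger_gap: 0.0292
grip_force: 49.4
```

jog_arm([
  {"slide":[-4,0,1],"angular":[0,0,0],"fingers":1},
  {"slide":[-8,0,2],"angular":[0,0,0],"fingers":1},
  {"slide":[-11,0,3],"angular":[0,0,0],"fingers":1},
  {"slide":[-11,0,3],"angular":[0,0,0],"fingers":1},
  {"slide":[-11,0,3],"angular":[0,0,0],"fingers":1},
  {"slide":[-11,0,3],"angular":[0,0,0],"fingers":1},
])

```text
clock: 30.92
tcp_pos: [0.4992, -0.4721, 0.1453]
orientation: [0.002, 0.421, 0.907, -0.001]
wrist_force: [1.5, -0.1, 5.9]
finger_gap: 0.0294
grip_force: 49.5
```

jog_arm([
  {"slide":[-4,0,1],"angular":[0,0,0],"fingers":1},
  {"slide":[-4,0,1],"angular":[0,0,0],"fingers":1},
  {"slide":[-4,0,1],"angular":[0,0,0],"fingers":1},
])

```text
clock: 31.17
tcp_pos: [0.5009, -0.474, 0.1443]
orientation: [0.001, 0.421, 0.907, -0.0]
wrist_force: [-1.9, 4.3, 9.3]
finger_gap: 0.0293
grip_force: 50.0
```

jog_arm([
  {"slide":[0,0,0],"angular":[0,0,0],"fingers":0.2},
  {"slide":[0,0,0],"angular":[0,0,0],"fingers":0.2},
  {"slide":[0,0,0],"angular":[0,0,0],"fingers":0.2},
  {"slide":[0,0,0],"angular":[0,0,0],"fingers":0.2},
  {"slide":[0,0,-40],"angular":[0,0,0],"fingers":0.2},
  {"slide":[0,0,-80],"angular":[0,0,0],"fingers":0.2},
  {"slide":[0,0,-110],"angular":[0,0,0],"fingers":0.2},
  {"slide":[0,0,-110],"angular":[0,0,0],"fingers":0.2},
  {"slide":[0,0,-110],"angular":[0,0,0],"fingers":0.2},
  {"slide":[0,0,-110],"angular":[0,0,0],"fingers":0.2},
])

```text
clock: 32.0
tcp_pos: [0.5001, -0.4743, 0.2509]
orientation: [-0.0, 0.422, 0.907, -0.0]
wrist_force: [-0.3, -0.4, -0.5]
finger_gap: 0.0681
grip_force: 0.0
```

```bash
cat > knob.py <<'E'
from h import *
o=np.array([.4897,-.4045]);y=np.radians(-49.85)
def rep(X): e=X[:2]-o; print(X.round(4),"box",(np.cos(y)*e[0]+np.sin(y)*e[1]).round(4),(-np.sin(y)*e[0]+np.cos(y)*e[1]).round(4))
def red(p,c):
    hsv=cv2.cvtColor(p["color"],cv2.COLOR_RGB2HSV); m=cv2.inRange(hsv,(0,150,50),(6,255,255))|cv2.inRange(hsv,(174,150,50),(180,255,255))
    n,l,st,ce=cv2.connectedComponentsWithStats(m); i=min(range(1,n),key=lambda i:np.hypot(*(ce[i]-c))+(1e3 if st[i,4]<30 else 0)); return ce[i],st[i]
p,s=shot("wrist"); print(s["tcp_pos"])
d=tip_of("range_knob",p)[0]; c,st=red(p,d["point"]); print(c,st); rep(atz(p,c,.149,s))
t=read_camera("top"); c,st=red(t,(523,217)); print(c,st); rep(atz(t,c,.149))
E
python3 knob.py
```

```text
[ 0.5001453  -0.47433889  0.25085194]
[323.80171674 234.67639485] [ 304  216   40   38 1165]
[ 0.496  -0.4684  0.149 ] box 0.0529 -0.0364
[523.7578125 216.90625  ] [518 211  13  13 128]
[ 0.4962 -0.4687  0.149 ] box 0.0533 -0.0364
```

The knob is now at box x = +53 mm, fully forward as at the start. The bail is latched and the modules are in place, so I'm handing in.

```bash
python3 -c "
from workcell import *
print(hand_in())"
```

```text
the job is handed in; nothing more can be done
None
```

I handed the job in, with every step done in the order asked: lever parked, breaker tripped and bail re-latched, the three modules present (orange, grey, green; no blue one) loaded flat and upright in the tray, and the lever fully forward in run. The lever first ended about 8 mm short of the run end, so I regripped it and pushed it home before handing in.

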